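Stand the wide divider in the sprung edge clip

ROBOT

A 7-joint arm with a two-finger parallel gripper is mounted at the origin on a cart in front of the work surface, level with it; the furniture and walls round the work are solid. World frame = base frame: x ahead of the robot, y to its left, z up, the work surface at z = 0. Lengths are in m, angles in rad, forces in N, time in s.
With the tool pointing down it reaches from about 0.4 to 0.9 m from the base axis. Payload 5.6 kg.
Tool frame: the origin (TCP) lies at the very end of the fingers, on their centre line; the grasp point (between the pads) lies 19 mm behind it (env.pinch_z is the distance from the TCP to the grasp point, in m); z points along the fingers, y is the line along which they close (so a half turn about z gives the same grasp; the last joint's range is limited). The gripper opens to 92 mm and grips with 3 to 60 N. Pads are 20 mm wide; open, the fingers measure 128 mm over their backs; the gripper's body (75 mm by 189 mm) begins 69 mm behind the grasp point.
Start: joints at [-1.182, 0.468, -0.012, 1.603, 0.006, 1.071, -0.056], TCP at [0.272, 0.59, 0.215] pointing down, gripper open.
Joint ranges: [-2.53, 2.53], [-0.31, 2.02], [-1.57, 1.55], [0.28, 2.44], [-1.29, 4.43], [0.15, 1.84], [-2.92, 2.92]. Speed limits (rad/s): [2.57, 2.57, 3.14, 3.14, 3.14, 3.14, 3.14].

INTERFACE

Orientations are given as [roll, pitch, yaw] about the fixed x, y, z axes, in that order (R = Rz(yaw) Ry(pitch) Rx(roll)).
In Python, from rig import env gives the robot as it stands.
- The arm moves only by the shell command python3 -m jog 'ROWS' [FORCE]. ROWS is text: rows parted by semicolons, each of 5 numbers parted by spaces: the shift along the tool's x, y, z in m, then the turn about the tool's z in rad, then the closure, from 0 (fully open) to 1 (shut). In form: tx ty tz twist claw; .... A call has 1 to 10 rows; each row shifts and turns the commanded pose from where the row before left it, along the tool's axes as they then stand; what a row does not reach is not made up. A row lasts 1/8 s, in which the tool goes at most 62.5 mm and 10.7 degrees, less where a joint would pass 70% of its speed; a pose out of reach is approached as far as the arm can. A call is refused whole if a number of a shift passes 0.0625 or a number of a turn 0.188, either way. A call with a gripper value outside its range is refused whole. The fingers move at their own pace and stop on an object; FORCE is the grip in N (left out, the last holds). Time passes only in rows, so rows that do not move let the fingers close. It gives the time, the measured TCP pose, the force, the opening and the grip force at its end, in the units of the state.
- env.read_state(): the state, without advancing time (a new reading comes with each control period).
- env.grab_frame(name): name is "scene" or "top" or "wrist"; returns a dict with "frame" (384x512x3 uint8, red, green, blue), "fx", "fy", "cx", "cy" (pixels), "k1" (the pictures are not rectified: a ray, as slopes to the right and down, at radius r is drawn at 1 + k1 r^2 times it, then the intrinsics apply), "world_from_camera" (4x4, takes a point from camera to world coordinates); the wrist camera has in their place "mount" (4x4, takes a point from camera to tool coordinates, whose origin is the TCP and whose axes are the flange's). Camera axes: x right, y down, z forward; pixel columns grow to the right and rows downward; lengths in m; the calibration is good to about 2 mm. A picture is of the moment at which its call begins: read the wrist's pose just before it. There is no depth.
- env.sign_off(): hands the job in; it is judged then, once.
Trained networks look in a picture, given as the dict that the camera call returned (one of the last four; its "shot" number tells which), for a name from the list of things; names that differ only in an ending like _2 or _b are one class to them, and where a whole thing is asked for, a point or a joint stands for the part that bears it (a point fixed in the world has none). Each returns a list of dicts, best first, with "conf" (0 to 1); they miss things now and then, are a little off and sometimes report something else, mostly with a low value. They report only what shows in the picture. A call takes as long as a camera call. They do not tell look-alikes from the thing itself.
- env.outline_of(picture, query): "mask" (384x512 bool, what is visible of it) and "location" ([column, row] in pixels, amid what is visible of it).
- env.tip_of(picture, query): "location" ([column, row] in pixels: a listed point, or the origin of a listed thing).
The state is a dict: "time_s": time; "joints": joint angles; "joint_vel": joint speeds; "joint_efforts": joint torques, N m; "tool_pos": TCP position; "tool_rot": TCP orientation; "wrist_force": force on the tool from outside, world axes, zero at the start; "torque": the same for the moment, N m; "gripper_width": finger opening in m; "gripper_force": force on a finger pad.
Only numpy, scipy, OpenCV 4.12 (cv2) and the standard library are available. Lean on these libraries where they do the work, as an engineer would, in place of code of your own. Each camera call takes 0.05 s, during which the arm holds its last target. There are 200 camera calls.

TASK

Stand the wider of the two plywood dividers up for finishing: lift it out of the grooved batten and press its bare lower edge straight down between the sprung jaws of the edge clip on the stand until it is fully home on the slot floor, upright and centred along the clip, then let go. Leave the narrower divider standing where it is.

Things in the scene. Friction and masses are not known exactly. Their poses are not given: they have to be found in the camera images.
- wide_divider: the wider of two loose upright drawer dividers, about 150 g: 6 mm plywood sheet 150 mm wide, 100 mm high in all, its top 22 mm a hardwood capping strip 20 mm thick and 150 mm long, to grip it by. Origin: middle of its lower edge; x across its thickness, y along its width, z up. It starts in the batten's groove, in line with the narrow one; which is on which side varies.
- narrow_divider: the narrower divider, alike but 90 mm wide (y): 100 mm high, 6 mm plywood with a 20 mm thick capping strip, about 90 g. Origin: middle of its lower edge; x across its thickness, z up. It stands in the same batten and stays there.
- batten: fixed pale wooden batten with a groove along its y in which both dividers stand: 64 mm wide (x), 340 mm long (y), 40 mm high; groove 8 mm wide, its floor 16 mm above the origin. Origin: centre of its underside, on the bench.
- clip_stand: fixed stand: plywood foot 120 x 130 mm (x, y), on it an edge clip of two sprung steel jaws 90 mm long. Origin: centre of the foot's underside, on the bench; the slot runs along y over it. Slot floor 20 mm above the origin; jaw faces up to 42 mm, 2 mm apart; above, flared lips open to 22 mm at 61 mm. Jaws part up to 12 mm each; the edge parts them at 12 to 20 N, then they hold it upright.
There are look-alikes about, which are no part of the job. What is shaped like the narrow_divider but blue is not meant.

How it is judged:
At the end, for the whole second after the job is handed in: The wide divider stands at rest in the clip, released: its lower edge within 8 mm of the slot floor, within 10 mm of the slot's middle across and 20 mm along, in line with the slot and upright to about 11 degrees; the narrow divider still stands in the batten within 40 mm of where it was (z of wide_divider in the frame of clip_stand between 0.01 and 0.028 m and x of wide_divider in the frame of clip_stand between -0.01 and 0.01 m and y of wide_divider in the frame of clip_stand between -0.02 and 0.02 m and angle between the y axis of wide_divider and the y axis of clip_stand, either way round below 0.2 rad and angle between wide_divider's own z axis and vertical below 0.2 rad and linear speed of wide_divider below 0.02 m/s and distance of narrow_divider from where it was at the start of the episode below 0.04 m and angle between narrow_divider's own z axis and vertical below 0.25 rad); the robot touches nothing.
It fails at once if the narrow divider is moved by more than 40 mm (distance of narrow_divider from where it was at the start of the episode above 0.04 m).
It also fails if it takes over 35 s, if anything falls off the work surface, if the arm or the gripper's body presses on something with over 40 N, if the wrist force passes 120 N, or if a joint passes its speed limit or range.

## Working session

There is one attempt and no reset: what is moved stays moved. The work goes in short steps, Python scripts to look and compute and a shell command to move; the robot and the scene stay as the last step left them, time stands still between calls to the robot, and variables do not carry over. Pictures are saved under pics/ and viewed, at most 10 in all, crops included, and the job is handed in when it is done.

```bash
ls; mkdir -p pics; cat > h.py <<'E'
from rig import env
import numpy as np, cv2
from scipy.spatial.transform import Rotation as R
def ray(p,uv,T=None):
    T=np.array(p["world_from_camera"]) if T is None else T
    d=np.array([(uv[0]-p["cx"])/p["fx"],(uv[1]-p["cy"])/p["fy"]]);u=d.copy()
    for _ in range(20): u=d/(1+p["k1"]*(u@u))
    return T[:3,3],T[:3,:3]@np.r_[u,1]
def atz(p,uv,z,T=None):
    o,v=ray(p,uv,T); return o+v*(z-o[2])/v[2]
def tri(rs):
    A=0;b=0
    for o,v in rs:
        v=v/np.linalg.norm(v);P=np.eye(3)-np.outer(v,v);A=A+P;b=b+P@o
    return np.linalg.solve(A,b)
def wristT(p,s):
    T=np.eye(4);T[:3,:3]=R.from_euler('xyz',s["tool_rot"]).as_matrix();T[:3,3]=s["tool_pos"];return T@np.array(p["mount"])
def save(p,n): cv2.imwrite('pics/'+n,p["frame"][:,:,::-1])
E
python3 - <<'E'
from h import *
s=env.read_state();print(s)
ims=[]
for c in("scene","top"):
    p=env.grab_frame(c);ims.append(p["frame"])
    if c=="top": print(p["k1"],p["world_from_camera"])
    for q in("wide_divider","narrow_divider","batten","clip_stand"):
        for o,t in zip(env.outline_of(p,q)[:3],[0]*3):
            m=o["mask"].astype(np.uint8);print(c,q,o["conf"],o["location"],cv2.boundingRect(m),cv2.minAreaRect(cv2.findNonZero(m)))
        for t in env.tip_of(p,q)[:3]: print('  tip',t)
    save(p,c+'0.png')
E
```

```text
pics
{'time_s': 0.0, 'joints': array([-1.18200692,  0.46837318, -0.01158299,  1.60363006,  0.00598336,
        1.07137603, -0.05630262]), 'joint_vel': array([-0.00046279,  0.00040851, -0.00161308, -0.00136429, -0.00104477,
       -0.00053434, -0.00157723]), 'joint_efforts': array([-3.50765322e-04, -5.20567918e+01, -1.27870281e-02, -2.43746996e+01,
       -5.67621575e-02,  1.70485728e-02,  1.48602985e-04]), 'tool_pos': array([0.27184992, 0.58978067, 0.21364026]), 'tool_rot': array([-3.13984438e+00,  1.17208691e-04,  2.70971111e+00]), 'wrist_force': array([-0.59885441, -0.03493385,  0.3150855 ]), 'torque': array([ 0.01595342, -0.02472658, -0.06626243]), 'gripper_force': 0.0, 'gripper_width': 0.09194289616534367}
scene wide_divider 0.65 [271.9, 201.1] (240, 176, 65, 59) ((271.0517578125, 203.12069702148438), (76.32078552246094, 37.324764251708984), 21.801410675048828)
  tip {'location': [270.6, 232.3], 'conf': 0.79}
scene narrow_divider 0.67 [338.6, 192.9] (316, 181, 47, 43) ((338.84112548828125, 203.50961303710938), (43.65355682373047, 43.33950424194336), 6.009006023406982)
  tip {'loc
[... 1037 characters left out ...]
divider 0.57 [368.4, 214.6] (347, 207, 43, 15) ((368.4615478515625, 214.6923065185547), (41.96885299682617, 10.59027099609375), 11.309932708740234)
  tip {'location': [360.3, 218.5], 'conf': 0.81}
  tip {'location': [333.5, 170.3], 'conf': 0.67}
top batten 0.86 [336.4, 215.8] (269, 190, 127, 47) ((332.1754455566406, 213.06414794921875), (127.40479278564453, 26.107540130615234), 10.61965560913086)
  tip {'location': [329.2, 214.2], 'conf': 0.72}
  tip {'location': [301.8, 210.3], 'conf': 0.35}
top clip_stand 0.66 [173.4, 202.5] (150, 177, 57, 57) ((176.6000213623047, 204.2000274658203), (42.93250274658203, 48.29906463623047), 63.43495178222656)
  tip {'location': [177.0, 201.7], 'conf': 0.63}
```

```bash
python3 - <<'E'
import cv2,numpy as np
a=cv2.imread('pics/scene0.png')[150:310,90:410];b=cv2.imread('pics/top0.png')[130:260,130:410]
a=cv2.resize(a,None,fx=1.75,fy=1.75,interpolation=2);b=cv2.resize(b,None,fx=2,fy=2,interpolation=2)
b=cv2.copyMakeBorder(b,0,0,0,0,0)
w=560
im=np.vstack([a[:, :w],b]); cv2.imwrite('pics/c0.png',im);print(im.shape)
E
```

```text
(540, 560, 3)
```

View pics/c0.png

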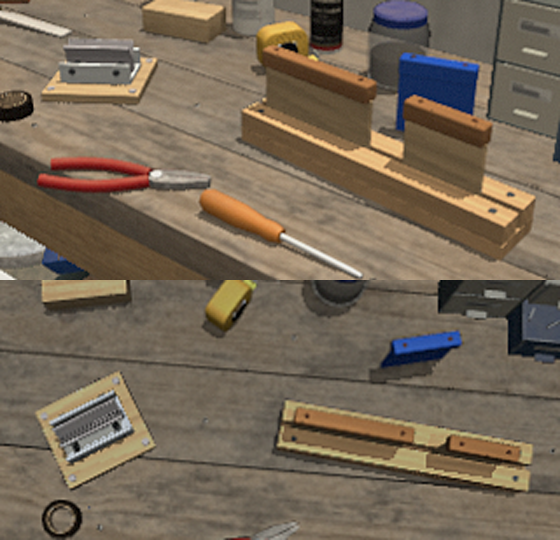

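```bash
python3 - <<'E'
from h import *
S=env.grab_frame("scene");p=env.grab_frame("top")
for q,i,zz in(("wide_divider",0,.116),("narrow_divider",None,.116),("batten",0,.04),("clip_stand",0,.012)):
    for o in env.outline_of(p,q):
        m=o["mask"].astype(np.uint8);box=cv2.boxPoints(cv2.minAreaRect(cv2.findNonZero(m)))
        W=np.array([atz(p,c,zz)[:2] for c in box]); c=W.mean(0)
        e=W[1]-W[0],W[2]-W[1]; e=max(e,key=np.linalg.norm)
        print(q,o["conf"],o["location"],c.round(4),[round(float(np.linalg.norm(x)),4) for x in (W[1]-W[0],W[2]-W[1])],'yaw',np.degrees(np.arctan2(e[1],e[0])).round(1))
    for (cn,pp) in(("top",p),("scene",S)):
        for t in env.tip_of(pp,q): print('  tip',cn,t["conf"],t["location"],atz(pp,t["location"],{'b':0,'c':0}.get(q[0],.016)).round(4))
E
```

```text
wide_divider 0.89 [306.1, 201.2] [ 0.4884 -0.1014] [0.0295, 0.1485] yaw -95.8
  tip top 0.6 [299.8, 209.9] [ 0.4859 -0.0966  0.016 ]
  tip scene 0.59 [269.9, 230.8] [ 0.4922 -0.1003  0.016 ]
  tip scene 0.16 [342.7, 261.5] [ 0.4805 -0.2672  0.016 ]
narrow_divider 0.71 [338.9, 162.6] [ 0.5959 -0.1804] [0.1099, 0.0354] yaw -75.9
narrow_divider 0.7 [370.1, 212.9] [ 0.4726 -0.2554] [0.0249, 0.1052] yaw -94.9
  tip top 0.73 [359.5, 220.0] [ 0.4725 -0.2615  0.016 ]
  tip top 0.62 [335.0, 170.6] [ 0.6053 -0.1877  0.016 ]
  tip scene 0.78 [338.0, 263.6] [ 0.4694 -0.2634  0.016 ]
  tip top 0.9 [330.0, 214.3] [ 0.4836 -0.1828  0.    ]
  tip scene 0.57 [303.2, 252.4] [ 0.4854 -0.183  -0.    ]
clip_stand 0.72 [177.7, 201.0] [0.4729 0.2394] [0.1374, 0.1283] yaw -57.4
  tip top 0.87 [175.9, 201.4] [0.4812 0.2466 0.    ]
  tip scene 0.7 [149.5, 195.9] [0.4785 0.2454 0.    ]
```

The red-brown-capped dividers stand in the batten. The wide one is at top-image (306,202) and the narrow one at (370,213). The blue one at (340,163) is the look-alike and isn't in the batten. The clip is at (177,201). The wide divider is the left piece in the batten: 148 mm measured against 105 mm. I'll stop near the clip on the way for a wrist view.

```bash
cat >> h.py <<'E'
def plan(x,y,yaw,z=None,n=None,s=None):
    """print rows to reach x,y,z,yaw(deg)"""
    s=s or env.read_state();p=np.array(s["tool_pos"]);Rm=R.from_euler('xyz',s["tool_rot"]).as_matrix()
    y0=np.arctan2(Rm[1,0],Rm[0,0]);dyaw=(np.radians(yaw)-y0+np.pi)%(2*np.pi)-np.pi
    d=np.array([x,y,p[2] if z is None else z])-p
    n=n or int(np.ceil(max(np.linalg.norm(d)/.055,abs(dyaw)/.175,1)))
    print('tool',p.round(4),'yaw',np.degrees(y0).round(2),'delta',d.round(4),'dyaw',np.degrees(dyaw).round(2),'rows',n)
    a=y0
    for i in range(n):
        c=np.array([[np.cos(a),np.sin(a),0],[np.sin(a),-np.cos(a),0],[0,0,-1]]);v=c.T@d/n
        print('%.4f %.4f %.4f %.3f'%(*v,-dyaw/n),end='; ');a+=dyaw/n
    print()
E
python3 - <<'E'
from h import *
p=env.grab_frame("wrist");print(np.array(p["mount"]).round(3),p["fx"])
plan(0.42,0.25,120,.26)
E
```

```text
[[-0.    -0.964 -0.266  0.075]
 [ 1.    -0.     0.001 -0.   ]
 [-0.001 -0.266  0.964 -0.17 ]
 [ 0.     0.     0.     1.   ]] 309.5312107903073
tool [0.2721 0.5903 0.2146] yaw 155.26 delta [ 0.1479 -0.3403  0.0454] dyaw -35.26 rows 7
-0.0395 -0.0353 -0.0065 0.088; -0.0425 -0.0317 -0.0065 0.088; -0.0451 -0.0278 -0.0065 0.088; -0.0474 -0.0238 -0.0065 0.088; -0.0493 -0.0195 -0.0065 0.088; -0.0508 -0.0151 -0.0065 0.088; -0.0519 -0.0106 -0.0065 0.088;
```

```bash
python3 -m jog '-0.040 -0.035 -0.007 0.088 0; -0.042 -0.032 -0.007 0.088 0; -0.045 -0.028 -0.007 0.088 0; -0.047 -0.024 -0.006 0.088 0; -0.049 -0.020 -0.006 0.088 0; -0.051 -0.015 -0.006 0.088 0; -0.052 -0.011 -0.006 0.088 0; 0 0 0 0 0; 0 0 0 0 0' 
python3 - <<'E'
from h import *
s=env.read_state();p=env.grab_frame("wrist");T=wristT(p,s);save(p,'w1.png')
for t in env.tip_of(p,"clip_stand"): print(t,atz(p,t["location"],0,T).round(4))
for o in env.outline_of(p,"clip_stand")[:1]:
    m=o["mask"].astype(np.uint8);print(o["conf"],o["location"],cv2.boundingRect(m))
np.savez('w1.npz',T=T,**{k:p[k] for k in("fx","fy","cx","cy","k1")})
plan(.488,-.1,84.2,.26)
E
```

```text
time_s: 2.78
tool_pos: [0.4184, 0.2502, 0.2598]
tool_rot: [3.141, -0.001, 2.094]
wrist_force: [-0.2, -0.2, 0.0]
gripper_width: 0.0918
gripper_force: 0.0
{'location': [281.0, 181.6], 'conf': 0.88} [0.4712 0.244  0.    ]
0.68 [283.1, 183.5] (237, 137, 89, 94)
tool [0.4179 0.2509 0.2593] yaw 120.12 delta [ 0.0701 -0.3509  0.0007] dyaw -35.92 rows 7
-0.0484 -0.0165 -0.0001 0.090; -0.0497 -0.0121 -0.0001 0.090; -0.0505 -0.0076 -0.0001 0.090; -0.0510 -0.0031 -0.0001 0.090; -0.0511 0.0015 -0.0001 0.090; -0.0508 0.0061 -0.0001 0.090; -0.0500 0.0106 -0.0001 0.090;
```

View pics/w1.png

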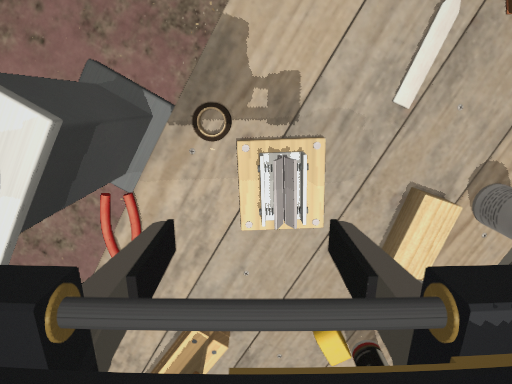

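The wrist view shows the clip foot with corners near (237,139), (324,136), (326,227) and (242,230). The slot runs nearly along the image vertical at column ~285, rows 153–228. I'll compute its pose and enlarge the crop to check.

```bash
python3 - <<'E'
from h import *
p=np.load('w1.npz');T=p["T"]
im=cv2.imread('pics/w1.png')
hsv=cv2.cvtColor(im,cv2.COLOR_BGR2HSV)
C=[(237,139),(324,136),(326,227),(242,230)]
for z in(.01,.015):
    W=np.array([atz(p,c,z,T)[:2] for c in C]);print(z,W.mean(0).round(4),[np.linalg.norm(W[i]-W[(i+1)%4]).round(4) for i in range(4)],[np.degrees(np.arctan2(*(W[i]-W[j])[::-1])).round(1) for i,j in((0,3),(1,2))],[np.degrees(np.arctan2(*(W[i]-W[j])[::-1])).round(1) for i,j in((0,1),(3,2))])
c=cv2.resize(im[125:240,225:340],None,fx=5,fy=5,interpolation=cv2.INTER_CUBIC);cv2.imwrite('pics/w1c.png',c)
E
```

```text
0.01 [0.4733 0.2426] [np.float64(0.1175), np.float64(0.1323), np.float64(0.1229), np.float64(0.1322)] [np.float64(122.5), np.float64(124.8)] [np.float64(-148.0), np.float64(-147.9)]
0.015 [0.4722 0.2435] [np.float64(0.1161), np.float64(0.1307), np.float64(0.1215), np.float64(0.1306)] [np.float64(122.5), np.float64(124.8)] [np.float64(-148.0), np.float64(-147.9)]
```

View pics/w1c.png

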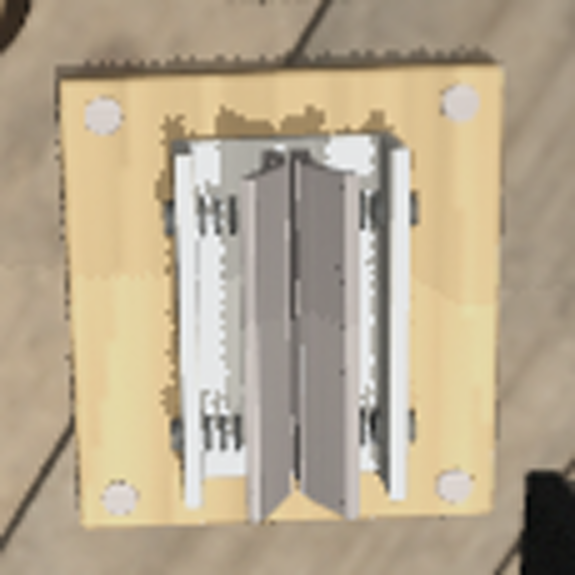

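```bash
python3 -m jog '-0.048 -0.016 0 0.090 0; -0.050 -0.012 0 0.090 0; -0.050 -0.008 0 0.090 0; -0.051 -0.003 0 0.090 0; -0.051 0.001 0 0.090 0; -0.051 0.006 0 0.090 0; -0.050 0.011 0 0.090 0; 0 0 0 0 0; 0 0 0 0 0' 
python3 - <<'E'
from h import *
s=env.read_state();p=env.grab_frame("wrist");T=wristT(p,s);save(p,'w2.png')
for q in("wide_divider","narrow_divider"):
  for o in env.outline_of(p,q):
    m=o["mask"].astype(np.uint8);r=cv2.minAreaRect(cv2.findNonZero(m));print(q,o["conf"],o["location"],cv2.boundingRect(m),r)
np.savez('w2.npz',T=T,**{k:p[k] for k in("fx","fy","cx","cy","k1")})
E
```

```text
time_s: 4.05
tool_pos: [0.4871, -0.0996, 0.2592]
tool_rot: [-3.141, -0.0, 1.466]
wrist_force: [-1.1, 0.8, -0.7]
gripper_width: 0.0919
gripper_force: 0.0
wide_divider 0.85 [254.7, 171.4] (244, 106, 22, 139) ((254.1180419921875, 174.9846954345703), (20.852970123291016, 138.1092529296875), 0.46580907702445984)
narrow_divider 0.71 [354.7, 215.5] (333, 185, 40, 55) ((352.5660705566406, 211.9811248779297), (62.63641357421875, 25.823781967163086), 74.05460357666016)
narrow_divider 0.6 [258.2, 287.1] (248, 246, 18, 97) ((256.4999694824219, 294.0), (95.99998474121094, 16.999996185302734), 90.0)
```

View pics/w2.png

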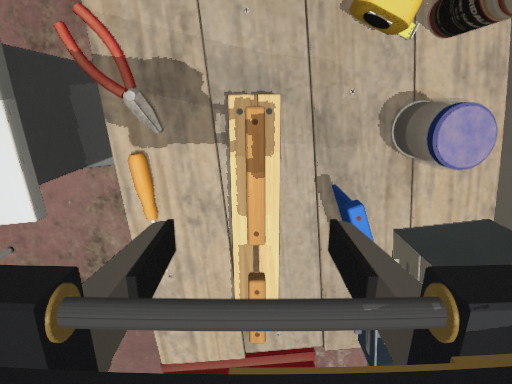

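The wrist view shows the wide cap spanning columns 246–265, rows 107–245. The narrow cap is below it at rows 273–343, and the blue look-alike is off to the right at (352,212).

```bash
python3 - <<'E'
from h import *
yw=lambda v:np.degrees(np.arctan2(v[1],v[0])).round(2)
p=np.load('w1.npz');T=p["T"]
W=np.array([atz(p,c,.01,T)[:2] for c in [(236.6,138.6),(325.4,138.2),(323.6,227.6),(241.8,230.4)]])
print('foot',W.mean(0).round(4),yw(W[0]-W[3]),yw(W[1]-W[2]),yw(W[0]-W[1])+270,yw(W[3]-W[2])+270)
for z in(.042,):
  a,b=[atz(p,c,z,T)[:2] for c in((284.4,155.4),(284.4,221))];print('slot',a,b,((a+b)/2).round(4),yw(a-b),np.linalg.norm(a-b))
  # point on slot line nearest foot centre
  u=(a-b)/np.linalg.norm(a-b);print('centre on line',(b+u*((W.mean(0)-b)@u)).round(4))
p=np.load('w2.npz');T=p["T"]
W=np.array([atz(p,c,.116,T)[:2] for c in [(246.3,107),(265,107),(265,245),(247,245)]])
print('cap',W.mean(0).round(4),yw(W[0]-W[3]),yw(W[1]-W[2]),np.linalg.norm(W[0]-W[3]),np.linalg.norm(W[0]-W[1]))
im=cv2.imread('pics/w2.png');cv2.imwrite('pics/w2c.png',cv2.resize(im[90:260,200:310],None,fx=3.5,fy=3.5,interpolation=cv2.INTER_CUBIC))
E
```

```text
foot [0.4733 0.2415] 122.53 122.43 120.34 122.0
slot [0.44839253 0.28217456] [0.49477184 0.20679894] [0.4716 0.2445] 121.6 0.08850154739290902
centre on line [0.4734 0.2416]
cap [ 0.4915 -0.1012] 84.05 84.65 0.14780729374011514 0.018372220162590183
```

View pics/w2c.png

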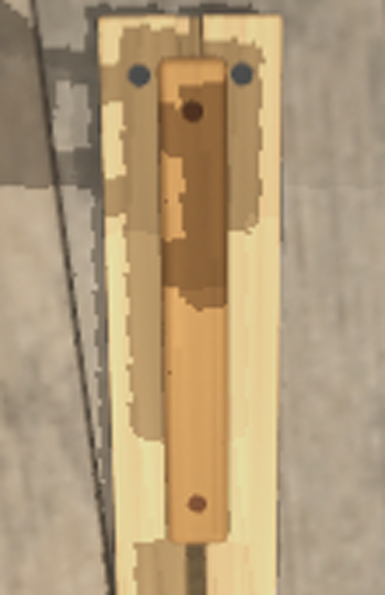

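The crop confirms the wide cap (red-brown, in the batten). I'll descend and grip.

```bash
python3 - <<'E'
from h import *
plan(.490,-.101,84.3,.086,n=5)
E
```

```text
tool [ 0.4871 -0.0992  0.2594] yaw 84.07 delta [ 0.0029 -0.0018 -0.1734] dyaw 0.23 rows 5
-0.0003 0.0006 0.0347 -0.001; -0.0003 0.0006 0.0347 -0.001; -0.0003 0.0006 0.0347 -0.001; -0.0003 0.0006 0.0347 -0.001; -0.0003 0.0006 0.0347 -0.001;
```

```bash
python3 -m jog '-0.001 0.003 0.035 -0.004 0; 0 0 0.035 0 0; 0 0 0.035 0 0; 0 0 0.035 0 0; 0 0 0.033 0 0; 0 0 0 0 0; 0 0 0 0 0'; python3 -m jog '0 0 0 0 0.5; 0 0 0 0 0.7; 0 0 0 0 0.9; 0 0 0 0 1; 0 0 0 0 1; 0 0 0 0 1' 20
```

```text
time_s: 5.08
tool_pos: [0.4908, -0.102, 0.0876]
tool_rot: [3.14, -0.0, 1.469]
wrist_force: [0.6, 0.1, -0.3]
gripper_width: 0.0918
gripper_force: 0.0
time_s: 5.82
tool_pos: [0.4899, -0.1024, 0.0865]
tool_rot: [-3.142, 0.0, 1.468]
wrist_force: [-0.2, 0.6, -0.4]
gripper_width: 0.034
gripper_force: 0.0
```

```bash
python3 -m jog '0 0 0 0 1; 0 0 0 0 1; 0 0 0 0 1; 0 0 0 0 1; 0 0 0 0 1' 20; python3 -m jog '0 0 0 0 1; 0 0 0 0 1; 0 0 0 0 1' 55
```

```text
time_s: 6.45
tool_pos: [0.49, -0.1024, 0.0866]
tool_rot: [3.142, 0.0, 1.468]
wrist_force: [-0.7, 0.3, -1.5]
gripper_width: 0.0198
gripper_force: 20.0
time_s: 6.82
tool_pos: [0.49, -0.1024, 0.0866]
tool_rot: [3.142, -0.0, 1.468]
wrist_force: [0.7, -0.2, -1.0]
gripper_width: 0.0191
gripper_force: 55.0
```

```bash
python3 -m jog '0 0 -0.01 0 1; 0 0 -0.02 0 1; 0 0 -0.03 0 1; 0 0 -0.035 0 1; 0 0 -0.035 0 1; 0 0 0 0 1'; python3 - <<'E'
from h import *
p=env.grab_frame("scene");save(p,'s2.png')
plan(.4725,.243,122,.215,n=9)
E
```

```text
time_s: 7.58
tool_pos: [0.4914, -0.1027, 0.2193]
tool_rot: [3.136, -0.001, 1.468]
wrist_force: [1.0, 0.8, -1.7]
gripper_width: 0.0198
gripper_force: 55.0
tool [ 0.4903 -0.1023  0.2175] yaw 84.1 delta [-0.0178  0.3453 -0.0025] dyaw 37.9 rows 9
0.0380 -0.0059 0.0003 -0.074; 0.0383 -0.0031 0.0003 -0.074; 0.0384 -0.0003 0.0003 -0.074; 0.0383 0.0025 0.0003 -0.074; 0.0380 0.0053 0.0003 -0.074; 0.0376 0.0081 0.0003 -0.074; 0.0369 0.0109 0.0003 -0.074; 0.0360 0.0135 0.0003 -0.074; 0.0349 0.0161 0.0003 -0.074;
```

```bash
python3 -m jog '0.038 -0.006 0 -0.074 1; 0.038 -0.003 0 -0.074 1; 0.038 0 0 -0.074 1; 0.038 0.003 0 -0.074 1; 0.038 0.005 0 -0.074 1; 0.038 0.008 0 -0.074 1; 0.037 0.011 0 -0.074 1; 0.036 0.014 0 -0.074 1; 0.035 0.016 0 -0.074 1; 0 0 0 0 1'; python3 - <<'E'
from h import *
env.read_state()
s=env.read_state()
a=[]
for c in("scene","top"):
    p=env.grab_frame(c)
    t=env.tip_of(p,"wide_divider")[:1];print(c,t)
    if t:a.append(ray(p,t[0]["location"]))
    a0,b0=(100,90) if c=="scene" else (120,110)
    a_=p["frame"][a0:a0+150,b0:b0+150,::-1]
    a.append if 0 else None
    globals().setdefault('ims',[]).append(cv2.resize(a_,None,fx=2.6,fy=2.6,interpolation=2))
cv2.imwrite('pics/c3.png',np.hstack(ims))
if len(a)==2: print(tri(a))
plan(.4725,.243,122,.215,n=1)
E
```

```text
time_s: 8.88
tool_pos: [0.4707, 0.2462, 0.2153]
tool_rot: [-3.14, -0.001, 2.14]
wrist_force: [-0.4, 0.3, -2.7]
gripper_width: 0.0196
gripper_force: 55.0
scene [{'location': [141.9, 140.2], 'conf': 0.7}]
top [{'location': [162.9, 195.4], 'conf': 0.69}]
[0.47176906 0.24509702 0.1445599 ]
tool [0.4721 0.2416 0.2162] yaw 122.16 delta [ 0.0004  0.0014 -0.0012] dyaw -0.16 rows 1
0.0010 0.0011 0.0012 0.003;
```

View pics/c3.png

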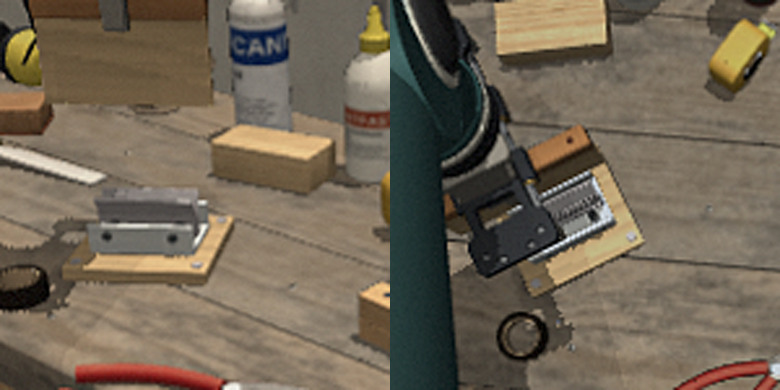

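```bash
python3 -m jog '0.001 0.001 0.03 0 1; 0 0 0.03 0 1; 0 0 0.02 0 1; 0 0 0.008 0 1; 0 0 0.006 0 1; 0 0 0 0 1; 0 0 0 0 1' 60; python3 - <<'E'
from h import *
p=env.grab_frame("scene")
cv2.imwrite('pics/c4.png',cv2.resize(p["frame"][120:220,90:210,::-1],None,fx=5,fy=5,interpolation=2))
plan(.4725,.243,122,.0906,n=1)
E
```

```text
time_s: 9.95
tool_pos: [0.4728, 0.2443, 0.1233]
tool_rot: [3.14, -0.0, 2.134]
wrist_force: [-0.4, 0.3, -1.1]
gripper_width: 0.0196
gripper_force: 60.0
tool [0.4728 0.2443 0.1232] yaw 122.25 delta [-0.0003 -0.0013 -0.0326] dyaw -0.25 rows 1
-0.0009 -0.0009 0.0326 0.004;
```

View pics/c4.png

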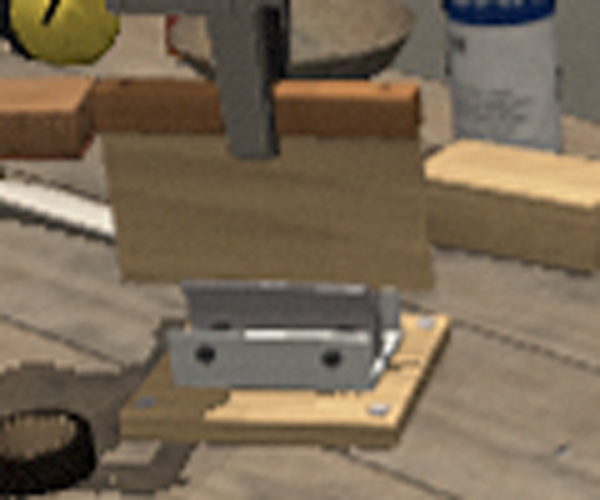

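The divider's lower edge sits at the lip mouth, centred along the clip: sheet columns 120–435 against lips 185–375. No force yet. I'll press on slowly.

```bash
python3 -m jog '0 0 0.004 0 1; 0 0 0.004 0 1; 0 0 0.003 0 1; 0 0 0 0 1'; python3 -m jog '0 0 0.003 0 1; 0 0 0.003 0 1; 0 0 0 0 1'
```

```text
time_s: 10.5
tool_pos: [0.472, 0.2438, 0.1116]
tool_rot: [-3.141, -0.0, 2.133]
wrist_force: [-2.6, -1.8, 3.8]
gripper_width: 0.0196
gripper_force: 60.0
time_s: 10.88
tool_pos: [0.4719, 0.2437, 0.1049]
tool_rot: [-3.14, 0.0, 2.134]
wrist_force: [-2.0, -1.6, -0.5]
gripper_width: 0.0196
gripper_force: 60.0
```

```bash
python3 -m jog '0 0 0.003 0 1; 0 0 0.003 0 1; 0 0 0.003 0 1; 0 0 0 0 1'; python3 -m jog '0 0 0.002 0 1; 0 0 0.002 0 1; 0 0 0 0 1';  python3 -m jog '0 0 0.002 0 1; 0 0 0 0 1; 0 0 0 0 1'
```

```text
time_s: 11.38
tool_pos: [0.472, 0.2439, 0.096]
tool_rot: [-3.141, 0.0, 2.134]
wrist_force: [-3.1, -1.6, -0.4]
gripper_width: 0.0195
gripper_force: 60.0
time_s: 11.75
tool_pos: [0.4722, 0.244, 0.0923]
tool_rot: [-3.141, 0.0, 2.134]
wrist_force: [-2.4, -2.4, 1.4]
gripper_width: 0.0196
gripper_force: 60.0
time_s: 12.12
tool_pos: [0.4723, 0.244, 0.0906]
tool_rot: [-3.142, 0.0, 2.134]
wrist_force: [-3.9, -1.8, 2.2]
gripper_width: 0.0196
gripper_force: 60.0
```

```bash
python3 -m jog '0 0 0.002 0 1; 0 0 0 0 1'; python3 - <<'E'
from h import *
p=env.grab_frame("scene");q=env.grab_frame("top")
a=cv2.resize(p["frame"][130:230,90:210,::-1],None,fx=4,fy=4,interpolation=2)
b=cv2.resize(q["frame"][150:250,120:220,::-1],None,fx=4,fy=4,interpolation=2)
cv2.imwrite('pics/c5.png',np.hstack([a,b[:,:320]]))
t=[env.tip_of(x,"wide_divider")[:1] for x in(p,q)];print(t)
if all(t): print(tri([ray(x,y[0]["location"]) for x,y in zip((p,q),t)]))
E
```

```text
time_s: 12.38
tool_pos: [0.4727, 0.2442, 0.0904]
tool_rot: [3.141, -0.001, 2.134]
wrist_force: [-7.2, -3.8, 18.5]
gripper_width: 0.0194
gripper_force: 60.0
[[{'location': [149.1, 188.6], 'conf': 0.6}], [{'location': [171.7, 205.1], 'conf': 0.58}]]
[0.47202245 0.24716634 0.02121753]
```

View pics/c5.png

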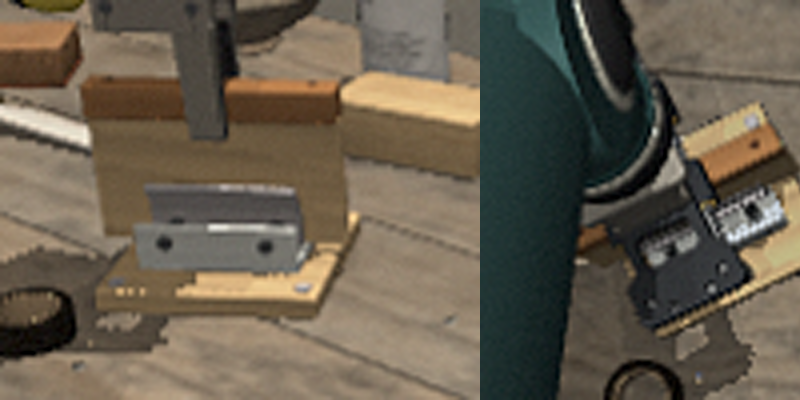

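The lower edge is on the slot floor: TCP z 0.0904 with the force jumping to 18 N. The sheet stands behind the front lip, inside the jaws. I'll press a bit more, ease the side load, release and back off upward.

```bash
python3 -m jog '0 0 0.001 0 1; 0 -0.001 0 0 1; 0 -0.001 0 0 1; 0 0 0 0 1'; python3 -m jog '0 0 0 0 0.85; 0 0 0 0 0.6; 0 0 0 0 0.4; 0 0 0 0 0.3; 0 0 0 0 0.3; 0 0 0 0 0.3; 0 0 0 0 0.3' 20
```

```text
time_s: 13.08
tool_pos: [0.4725, 0.2441, 0.0904]
tool_rot: [3.137, -0.001, 2.134]
wrist_force: [-5.4, -2.9, 22.1]
gripper_width: 0.0195
gripper_force: 60.0
time_s: 13.95
tool_pos: [0.4707, 0.243, 0.0875]
tool_rot: [3.142, 0.0, 2.134]
wrist_force: [0.6, 1.0, -0.3]
gripper_width: 0.0643
gripper_force: 0.0
```

```bash
python3 -m jog '0 0 -0.02 0 0.3; 0 0 -0.03 0 0.3; 0 0 -0.05 0 0.3; 0 0 -0.05 0 0.3; -0.06 0 0 0 0.3; -0.06 0 0 0 0.3; -0.06 0 0 0 0.3; -0.06 0 0 0 0.3; 0 0 0 0 0.3; 0 0 0 0 0.3'; python3 - <<'E'
from h import *
p=env.grab_frame("scene");q=env.grab_frame("top")
a=cv2.resize(p["frame"][130:260,90:390,::-1],None,fx=2,fy=2,interpolation=2)
b=cv2.resize(q["frame"][140:270,120:420,::-1],None,fx=2,fy=2,interpolation=2)
cv2.imwrite('pics/c6.png',np.vstack([a,b]))
for n in("wide_divider","narrow_divider"):
  t=[env.tip_of(x,n)[:2] for x in(p,q)];print(n,t)
  if all(t): print(tri([ray(x,y[0]["location"]) for x,y in zip((p,q),t)]))
for o in env.outline_of(q,"wide_divider")[:2]:
  m=o["mask"].astype(np.uint8);B=cv2.boxPoints(cv2.minAreaRect(cv2.findNonZero(m)));W=np.array([atz(q,c,.12)[:2] for c in B]);print(o["conf"],W.mean(0),W)
E
```

```text
time_s: 15.2
tool_pos: [0.5983, 0.0406, 0.2372]
tool_rot: [-3.141, -0.001, 2.134]
wrist_force: [-0.3, 0.6, -0.2]
gripper_width: 0.0645
gripper_force: 0.0
wide_divider [[], [{'location': [175.2, 205.4], 'conf': 0.62}]]
narrow_divider [[{'location': [339.0, 262.5], 'conf': 0.93}, {'location': [304.0, 253.4], 'conf': 0.66}], [{'location': [362.2, 219.4], 'conf': 0.66}, {'location': [334.4, 173.8], 'conf': 0.64}]]
[ 0.47289221 -0.26614975  0.01832246]
0.59 [0.451827   0.25913499] [[0.43885811 0.30986032]
 [0.49461135 0.23040783]
 [0.4644982  0.20866624]
 [0.40934032 0.28760556]]
```

View pics/c6.png

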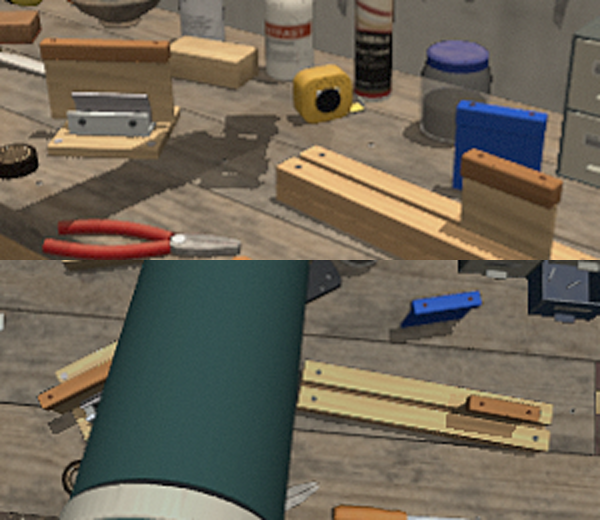

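The wide divider stands upright in the clip (cap at crop (105,50)), centred and untouched. The narrow one hasn't moved (crop (510,200)).

```bash
python3 -c "
from rig import env
print(env.sign_off())"
```

```text
the job is handed in; nothing more can be done
None
```

I pressed the wide divider fully home in the edge clip, upright and released. The narrow divider is still in the batten where it was, and I handed the job in at about 15 s; the sign-off call returned no verdict.

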